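# Change the packs over and stow the spare for the work light

### The job

Get the work light ready to go out. The tall battery pack standing in the charger is full and belongs in the work light's cradle, and the low pack now in the light is flat and belongs in the charger (a cradle holds only one pack, so park one on a free patch of the bench on the way); push down the tab of the small case's latch so that its lid springs open, and set the slim spare pack from the bench into the pocket inside. Leave all three packs upright and fully home in their seats, and do not disturb the screwdriver and the tape measure.

Things in the scene. Friction and masses are not known exactly. Their poses are not given: they have to be found in the camera images.
- tall_pack: The tall battery pack: black rounded block, 70 mm along its x, 46 mm along its y, 78 mm high, light seam line round its middle; about 0.55 kg. Starts standing in the charger, its x along the charger's x. Origin: centre of its underside, z up. Grasp it from above across the 46 mm (along its y), above the cradle's rim, which stands 18 mm above its underside; either way round fits.
- low_pack: The low battery pack: black rounded block with the same foot, 70 mm along its x, 46 mm along its y, but only 50 mm high, no seam line; about 0.34 kg. Starts standing in the work light's cradle. Origin: centre of its underside, z up. Grasp as the tall one; either way round fits.
- slim_pack: The slim spare battery pack: the smallest black block, 66 mm along its x, 36 mm along its y, 36 mm high, about 0.22 kg. Starts standing on the bench by itself. Origin: centre of its underside, z up. Grasp from above across the 36 mm (along its y), near its top, as the case's walls stand 16 mm above its underside when it is home; either way round fits.
- charger: Charger, fixed: dark cradle in front (-x), sloped panel with vents and two lamps behind (+x, to 95 mm, 38 mm high), 104 mm wide. Origin: on the bench under the cradle's centre; x to the back, z up. Seat 78 (x) by 54 (y) mm, floor 8 mm above the origin; walls straight up for 4 mm, then a steep lead-in spreading by 7 mm each side up to the rim at 26 mm.
- work_light: Work light, fixed: the same cradle in front (-x), behind it (+x, from 45 to 115 mm, up to 85 mm high) a lamp head with white lens on a yoke; skid frame, 130 mm wide over the knobs. Origin: on the bench under the cradle's centre; x to the back, z up. Seat as in the charger: 78 by 54 mm, floor 8 mm above the origin, lead-in up to the rim at 26 mm.
- case: Grey case, fixed: 106 (x) by 128 (y) mm, 45 high shut, latch with push tab at its front (-x), lid hinged at the back (x = 54 mm). Origin: on the bench under the pocket's centre; x to the back, z up. Open, its walls are 20 mm high; pocket in the foam for the slim pack: 74 (x) by 44 (y) mm, floor 4 mm above the origin, straight to 6 mm, then spreading 5 mm each side up to 14 mm.
- case_lid (a joint): Angle of the case's lid: 0 shut, 1.75 rad fully open (just past upright, leaning to the back and reaching 125 mm above the bench). Held shut by the latch; a spring swings it fully open by itself in under a second once the latch is pushed, and holds it there.
- latch_tab (a point): Centre of the top of the latch's push tab, a steel plate 36 mm (along the case's x) by 40 mm, 29 mm above the bench at the case's front, 85 mm before its origin. Push straight down here with closed fingertips: it gives against a spring, about 2 to 4 N; the lid is let go after some 5 mm, the tab stops at 10 mm and springs back.
- screwdriver: A loose screwdriver, 202 mm long along its y (handle to +y, 28 mm thick), lying near the bench's front edge. Not to be disturbed. Origin: centre of its underside.
- tape_measure: A loose tape measure, 32 by 79 mm, 62 mm high, standing towards the back of the bench. Not to be disturbed. Origin: centre of its underside.

How it is judged:
By the outcome, as a careful person would: the job done as asked, in the order asked, and still so for the second after the job is handed in, with the robot touching nothing.
It also fails if it takes over 120 s, if anything falls off the work surface, if the arm or the gripper's body presses on something with over 40 N, if the wrist force passes 120 N, or if a joint passes its speed limit or range.

### The arm

A 7-joint arm with a two-finger parallel gripper is mounted at the origin on a cart in front of the work surface, level with it; the furniture and walls round the work are solid. World frame = base frame: x ahead of the robot, y to its left, z up, the work surface at z = 0. Lengths are in mm, angles in rad, forces in N, time in s.
With the tool pointing down it reaches from about 425 to 925 mm from the base axis. Payload 6.8 kg.
Tool frame: the origin (TCP) lies at the very end of the fingers, on their centre line; the grasp point (between the pads) lies 19 mm behind it; z points along the fingers, y is the line along which they close (so a half turn about z gives the same grasp; the last joint's range is limited). The gripper opens to 88 mm and grips with 3 to 60 N. Pads are 20 mm wide; open, the fingers measure 115 mm over their backs; the gripper's body (75 mm by 178 mm) begins 61 mm behind the grasp point.
Start: joints at [0.999, 0.477, 0.022, 1.555, -0.011, 1.109, -0.083], TCP at [301.973, -603.706, 182.964] pointing down, gripper open.
Joint ranges: [-2.96, 2.96], [-0.34, 2.1], [-1.41, 1.46], [0.24, 2.44], [-1.37, 4.51], [0.17, 1.92], [-2.96, 2.96]. Speed limits (rad/s): [2.39, 2.39, 3.14, 3.14, 3.14, 3.14, 3.14].

### API

Orientations are given as a unit quaternion [x, y, z, w].
In Python, from plant import manip gives the robot as it stands.
- The arm moves only by the tool send_rows, never from a script. Its argument "targets" is a list of rows, each a list of 7 numbers: the turn, a rotation vector about the world's x, y, z in units of 6 degrees (1.0 is 6 degrees), then the shift along the world's x, y, z in units of 25 mm (1.0 is 25 mm), then the opening, from 0 (shut) to 1 (fully open). In form: [[ax, ay, az, x, y, z, jaw], ...]. A call has exactly 10 rows; each row is the pose to reach, as a shift and turn from the pose commanded when the call began; what a row does not reach only later rows make up. A row lasts 1/12 s, in which the tool goes at most 41.7 mm and 7.16 degrees, less where a joint would pass 70% of its speed; a pose out of reach is approached as far as the arm can. A call with a gripper value outside its range is refused whole. The fingers move at their own pace and stop on an object; "squeeze" is the grip in N (left out, the last holds). Time passes only in rows, so rows that repeat a pose let the fingers close, or fill a call up. It gives the time, the measured TCP pose, the force, the opening and the grip force at its end, in the units of the state.
- manip.get_obs(): the state, without advancing time (a new reading comes with each control period).
- manip.read_camera(name): name is "scene" or "side" or "wrist"; returns the picture (420x560x3 uint8, blue, green, red); there is no depth.
- manip.calibration(name): a dict with "camera_matrix" (3x3 intrinsics, pixels), "rvec" (rotation vector, rad) and "tvec" (3), from world to camera coordinates, as OpenCV has them; the wrist camera has in their place "tool_from_camera" (4x4, takes a point from camera to tool coordinates, whose origin is the TCP and whose axes are the flange's). Camera axes: x right, y down, z forward; pixel columns grow to the right and rows downward; lengths in mm; the calibration is good to about 2 mm. The wrist camera is an equidistant fisheye: a pixel r from the principal point sees the ray r / f radians off the axis. A picture is of the moment at which its call begins: read the wrist's pose just before it. calibration takes no time and is no camera call.
- manip.finish_job(): hands the job in; it is judged then, once.
The state is a dict: "clock": time; "joint_pos": joint angles; "joint_velocities": joint speeds; "effort": joint torques, N m; "tool_pos": TCP position; "tcp_rot": TCP orientation; "wrist_force": force on the tool from outside, world axes, zero at the start; "wrist_torque": the same for the moment, N m; "finger_gap": finger opening in mm; "grasp_force": force on a finger pad.
Only numpy, scipy, OpenCV 4.12 (cv2) and the standard library are available. Lean on these libraries where they do the work, as an engineer would, in place of code of your own. Each camera call takes 0.05 s, during which the arm holds its last target. There are 200 camera calls.

## Working session

There is one attempt and no reset: what is moved stays moved. The work goes in short steps, Python scripts to look and compute and a tool call to move; the robot and the scene stay as the last step left them, time stands still between calls to the robot, and variables do not carry over. Pictures are saved under pics/ and viewed, at most 14 in all, crops included, and the job is handed in when it is done.

Besides the shell and the picture viewer there is one more tool, called after ">>>" as name(argument=value, ...) on one line, values as JSON. send_rows: Moves the arm, as the interface text tells. Its arguments: {"type":"object","properties":{"targets":{"type":"array","items":{"type":"array","items":{"type":"number"}}},"squeeze":{"type":"number"}},"required":["targets"]}

```bash
ls; mkdir -p pics; python3 - <<'E'
from plant import manip
import cv2,numpy as np
for n in("scene","side","wrist"):
    im=manip.read_camera(n); cv2.imwrite(f"pics/{n}0.png",im)
    c=manip.calibration(n); print(n,{k:np.round(v,3).tolist() for k,v in c.items()})
o=manip.get_obs(); print(o)
E
```

```text
pics
scene {'camera_matrix': [[395.143, 0.0, 274.914], [0.0, 395.143, 207.913], [0.0, 0.0, 1.0]], 'rvec': [1.197, -2.462, 0.86], 'tvec': [435.416, 319.339, 958.527]}
side {'camera_matrix': [[440.717, 0.0, 276.918], [0.0, 440.717, 214.204], [0.0, 0.0, 1.0]], 'rvec': [0.066, -2.725, 1.511], 'tvec': [556.584, 8.843, 1270.018]}
wrist {'camera_matrix': [[325.192, 0.0, 280.269], [0.0, 325.192, 200.051], [0.0, 0.0, 1.0]], 'tool_from_camera': [[0.0, -0.963, -0.269, 73.401], [1.0, -0.0, 0.001, -0.065], [-0.001, -0.269, 0.963, -201.111], [0.0, 0.0, 0.0, 1.0]]}
{'clock': 0.15, 'joint_pos': array([ 0.99886646,  0.47759169,  0.0223606 ,  1.55621119, -0.01151647,
        1.10932564, -0.08311701]), 'joint_velocities': array([ 1.83202930e-03, -3.70166961e-03,  3.25591855e-04, -3.45337366e-03,
        9.56163851e-05, -3.79646116e-04, -9.44039706e-04]), 'effort': array([ 2.01268049e-03, -5.83293951e+01,  1.53612368e+00, -2.72875929e+01,
       -5.42872190e-02,  1.44822113e-02,  1.09689631e-04]), 'tool_pos': array([ 301.72976134, -603.21709121,  182.22337133]), 'tcp_rot': array([ 9.73229970e-01,  2.29832397e-01, -2.05030931e-04, -6.73333044e-04]), 'wrist_force': array([ 1.0109448 ,  0.3950826 , -0.11047166]), 'wrist_torque': array([-0.00592622, -0.01817707, -0.00994156]), 'grasp_force': 0.0, 'finger_gap': 87.93376424429991}
```

View pics/scene0.png

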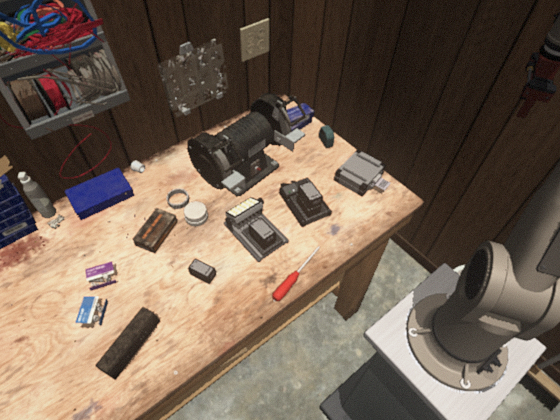

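View pics/side0.png

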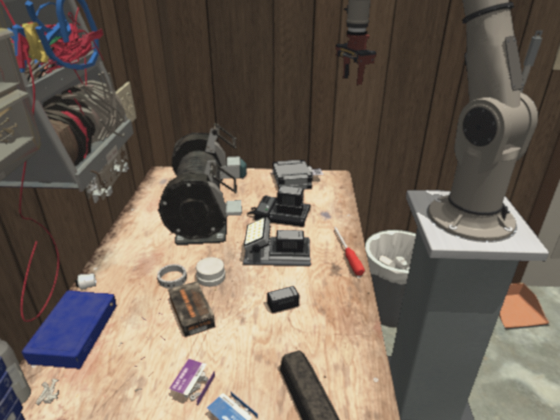

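The scene view shows the case (360,172) with its latch (383,185), the charger with the tall pack (305,195), and the work light with the low pack (258,232). The slim pack is at (202,271), the screwdriver runs (280,295)-(318,250), and the tape is at (327,135). The side view agrees. Next I triangulate rough positions.

```bash
cat > h.py <<'E'
from plant import manip
import cv2,numpy as np
from scipy.spatial.transform import Rotation as R
def ray(n,uv,pose=None):
    c=manip.calibration(n);K=c["camera_matrix"];K=np.array(K)
    uv=np.array(uv,float)
    if n!="wrist":
        M=cv2.Rodrigues(np.array(c["rvec"],float))[0];t=np.array(c["tvec"],float).ravel()
        d=M.T@np.array([(uv[0]-K[0,2])/K[0,0],(uv[1]-K[1,2])/K[1,1],1]);return -M.T@t,d/np.linalg.norm(d)
    T=np.array(c["tool_from_camera"]);p,q=pose;A=R.from_quat(q).as_matrix()
    v=(uv-K[:2,2])/K[0,0];r=np.linalg.norm(v)+1e-9
    d=np.array([*(v/r*np.sin(r)),np.cos(r)])
    return A@T[:3,3]+p,A@T[:3,:3]@d
def onz(n,uv,z,pose=None):
    o,d=ray(n,uv,pose);return (o+d*(z-o[2])/d[2])
def proj(P,pose):
    c=manip.calibration("wrist");K=np.array(c["camera_matrix"]);T=np.array(c["tool_from_camera"])
    A=R.from_quat(pose[1]).as_matrix()
    q=T[:3,:3].T@(A.T@(np.array(P,float)-pose[0])-T[:3,3])
    th=np.arctan2(np.hypot(*q[:2]),q[2]);return K[:2,2]+K[0,0]*th*q[:2]/np.hypot(*q[:2])
def tri(rs):
    S=0;b=0
    for o,d in rs:
        P=np.eye(3)-np.outer(d,d);S=S+P;b=b+P@o
    return np.linalg.solve(S,b)
def wshot(name):
    o=manip.get_obs();im=manip.read_camera("wrist");cv2.imwrite(f"pics/{name}.png",im)
    np.savez(f"pics/{name}.npz",p=o["tool_pos"],q=o["tcp_rot"]);return im
def wpose(name):
    d=np.load(f"pics/{name}.npz");return d["p"],d["q"]
E
python3 - <<'E'
from h import *
for n,uv,z in [("case","360 170",45),("tab","383 185",29),("charger tall top","308 190",86),("low top","263 229",58),("slim top","202 267",36),("sd handle","279 295",14),("sd tip","318 249",5),("tape?","327 135",30),("tapeblk","155 230",20),("ring","178 198",10),("white","196 213",15),("block","255 175",60),("bench corner","422 204",0)]:
    print(n,np.round(onz("scene",list(map(float,uv.split())),z),0))
for n,uv,z in [("case","294 172",45),("tall top","290 190",86),("low top","291 237",58),("slim top","284 294",36),("sd","357 265",14),("sdtip","336 230",5)]:
    print("side",n,np.round(onz("side",list(map(float,uv.split())),z),0))
o=manip.get_obs(); print(R.from_quat(o["tcp_rot"]).as_matrix().round(2))
E
```

```text
case [ 512. -191.   45.]
tab [ 432. -215.   29.]
charger tall top [526.  19.  86.]
low top [512. 192.  58.]
slim top [526. 382.  36.]
sd handle [348. 266.  14.]
sd tip [393.  90.   5.]
tape? [ 707. -234.   30.]
tapeblk [718. 420.  20.]
ring [790. 307.  10.]
white [703. 295.  15.]
block [685.  91.  60.]
bench corner [ 319. -276.    0.]
side case [ 511. -177.   45.]
side tall top [520.  18.  86.]
side low top [512. 207.  58.]
side slim top [523. 389.  36.]
side sd [351. 254.  14.]
side sdtip [391.  92.   5.]
[[ 0.89  0.45 -0.  ]
 [ 0.45 -0.89  0.  ]
 [-0.   -0.   -1.  ]]
```

View pics/wrist0.png

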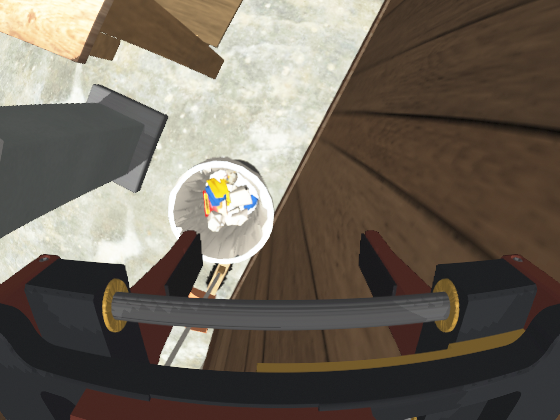

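>>> send_rows(targets=[[0,0,-4.5,5.5,14,3.5,1],[0,0,-4.5,5.5,14,3.5,1],[0,0,-4.5,5.5,14,3.5,1],[0,0,-4.5,5.5,14,3.5,1],[0,0,-4.5,5.5,14,3.5,1],[0,0,-4.5,5.5,14,3.5,1],[0,0,-4.5,5.5,14,3.5,1],[0,0,-4.5,5.5,14,3.5,1],[0,0,-4.5,5.5,14,3.5,1],[0,0,-4.5,5.5,14,3.5,1]])

```text
clock: 0.98
tool_pos: [442.7, -247.1, 272.0]
tcp_rot: [1.0, 0.001, 0.001, -0.001]
wrist_force: [0.6, 0.1, -0.2]
finger_gap: 87.7
grasp_force: 0.0
```

>>> send_rows(targets=[[0,0,0,0.8,8,0,1],[0,0,0,0.8,8,0,1],[0,0,0,0.8,8,0,1],[0,0,0,0.8,8,0,1],[0,0,0,0.8,8,0,1],[0,0,0,0.8,8,0,1],[0,0,0,0.8,8,0,1],[0,0,0,0.8,8,0,1],[0,0,0,0.8,8,0,1],[0,0,0,0.8,8,0,1]])

```text
clock: 1.82
tool_pos: [459.3, -55.3, 270.3]
tcp_rot: [1.0, -0.005, -0.0, 0.0]
wrist_force: [0.6, 0.5, 0.3]
finger_gap: 88.1
grasp_force: 0.0
```

```bash
python3 - <<'E'
from h import *
wshot("w1");o=manip.get_obs();print(o["tool_pos"],o["joint_pos"].round(2),R.from_quat(o["tcp_rot"]).as_matrix().round(3)[:,0])
E
```

```text
[459.32659084 -55.10121817 270.32687436] [ 0.23  0.06 -0.26  1.91  0.02  1.18 -1.61] [ 1.   -0.01 -0.  ]
```

View pics/w1.png

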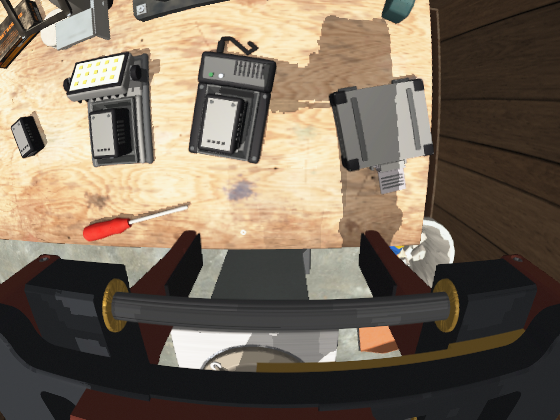

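```bash
cat >> h.py <<'E'
def ortho(name,z,x0,x1,y0,y1,s,out):
    "top view: image up=+x, right=-y"
    im=cv2.imread(f"pics/{name}.png");p=wpose(name)
    X=np.arange(x1,x0,-1/s);Y=np.arange(y1,y0,-1/s)
    m=np.array([[proj((x,y,z),p) for y in Y] for x in X],np.float32)
    cv2.imwrite(f"pics/{out}.png",cv2.remap(im,m[...,0],m[...,1],cv2.INTER_CUBIC))
E
python3 - <<'E'
from h import *
ortho("w1",26,390,640,-40,290,2.4,"o1")
ortho("w1",29,390,600,-280,-80,3,"o2")
E
```

```text
Traceback (most recent call last):
  File "h.py", line 35, in ortho
    m=np.array([[proj((x,y,z),p) for y in Y] for x in X],np.float32)
                 ~~~~^^^^^^^^^^^
  File "h.py", line 17, in proj
    c=manip.calibration("wrist");K=np.array(c["camera_matrix"]);T=np.array(c["tool_from_camera"])
ValueError: time passes only in moves, steps and waits
```

```bash
python3 - <<'E'
s=open("h.py").read()
s=s[:s.index("def proj")]+'''def proj(P,pose):
    c=manip.calibration("wrist");K=np.array(c["camera_matrix"]);T=np.array(c["tool_from_camera"])
    A=R.from_quat(pose[1]).as_matrix()
    q=((np.array(P,float)-pose[0])@A-T[:3,3])@T[:3,:3]
    h=np.linalg.norm(q[...,:2],axis=-1);th=np.arctan2(h,q[...,2])
    return K[:2,2]+(K[0,0]*th/h)[...,None]*q[...,:2]
'''+s[s.index("def tri"):]
s=s.replace("m=np.array([[proj((x,y,z),p) for y in Y] for x in X],np.float32)",
"g=np.stack(np.meshgrid(X,Y,[z],indexing='ij'),-1)[:,:,0];m=proj(g,p).astype(np.float32)")
open("h.py","w").write(s)
E
python3 - <<'E'
from h import *
ortho("w1",26,390,640,-40,290,2.4,"o1")
ortho("w1",29,390,600,-280,-80,3,"o2")
p=wpose("w1");print(proj(onz("wrist",(232,105),20,p),p))
E
```

```text
[231.99999999 104.99999998]
```

View pics/o1.png

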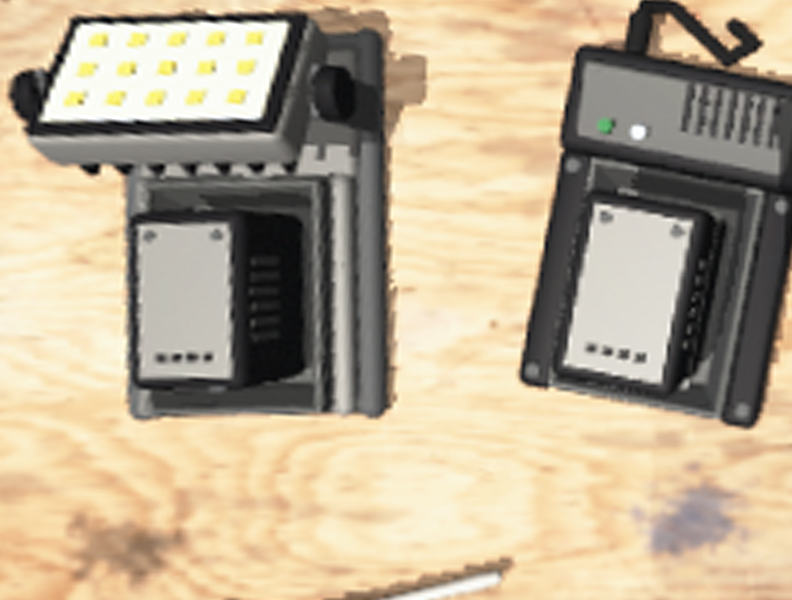

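View pics/o2.png

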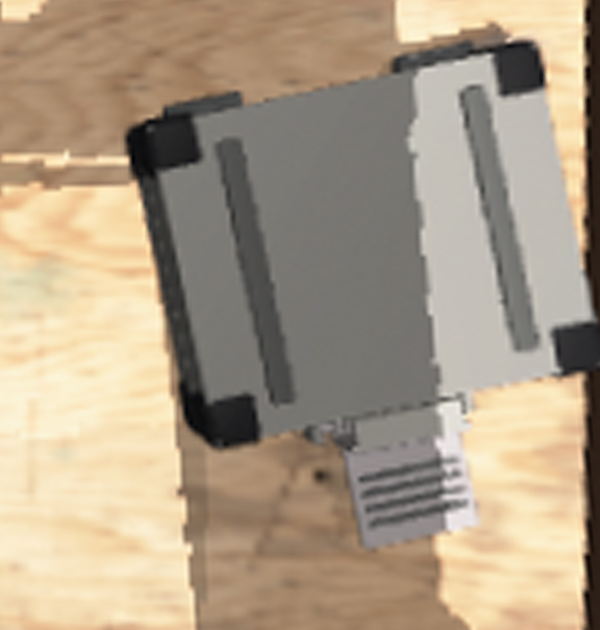

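Orthophotos at 1/2.4 mm and 1/3 mm per pixel:
- **Charger:** screws centre at (657,288), giving a centre of (520,16) and a yaw of -11°.
- **Tall pack:** its top at (631,293) agrees with that centre.
- **Low pack:** top at (186,301), giving (516,193) and a yaw near 0°.
- **Latch tab:** front edge mid at (425,537), giving a tab of (438,-217), a yaw of 15.5° and a case origin near (520,-195).

Next I go closer to the light.

>>> send_rows(targets=[[0,0,0,1.6,10,-3.6,1],[0,0,0,1.6,10,-3.6,1],[0,0,0,1.6,10,-3.6,1],[0,0,0,1.6,10,-3.6,1],[0,0,0,1.6,10,-3.6,1],[0,0,0,1.6,10,-3.6,1],[0,0,0,1.6,10,-3.6,1],[0,0,0,1.6,10,-3.6,1],[0,0,0,1.6,10,-3.6,1],[0,0,0,1.6,10,-3.6,1]])

```text
clock: 2.7
tool_pos: [499.9, 194.5, 180.5]
tcp_rot: [1.0, -0.005, -0.0, 0.0]
wrist_force: [0.4, -0.2, 0.7]
finger_gap: 87.9
grasp_force: 0.0
```

```bash
python3 - <<'E'
from h import *
wshot("w2");o=manip.get_obs();print(o["tool_pos"],o["tcp_rot"])
ortho("w2",26,440,640,120,280,2.5,"a")
ortho("w2",36,440,600,300,450,2.5,"b")
a=cv2.imread("pics/a.png");b=cv2.imread("pics/b.png");print(a.shape,b.shape)
b=cv2.copyMakeBorder(b,0,a.shape[0]-b.shape[0],0,0,cv2.BORDER_CONSTANT)
cv2.imwrite("pics/o3.png",np.hstack([b,a]))
E
```

```text
[500.09076159 194.22588991 180.76208217] [ 9.99986526e-01 -5.16671155e-03  2.63354167e-04  4.28181132e-04]
(500, 400, 3) (400, 375, 3)
```

View pics/o3.png

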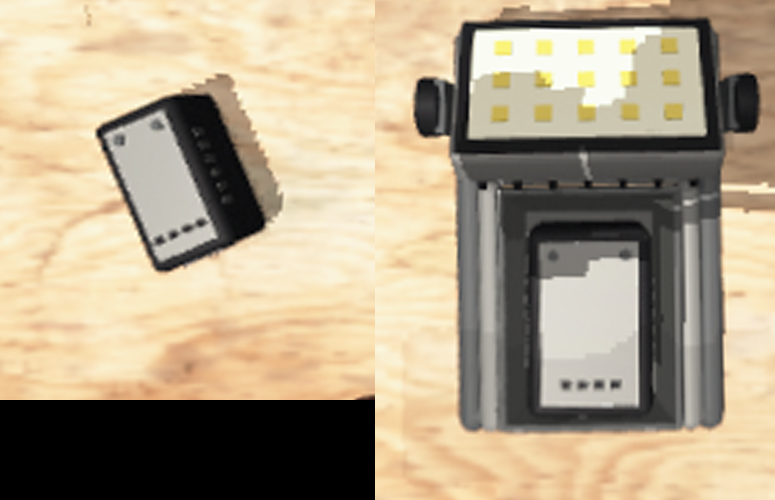

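Slim pack: top centre at (161,193), giving (523,386) and a yaw of 22°. Low pack: top centre at (590,324), which gives (516,194) after height correction, with a yaw of 0°. I'll grasp the low pack.

>>> send_rows(targets=[[0,0,0,0.64,0,-1,1],[0,0,0,0.64,0,-2,1],[0,0,0,0.64,0,-3,1],[0,0,0,0.64,0,-4,1],[0,0,0,0.64,0,-4.8,1],[0,0,0,0.64,0,-5.4,1],[0,0,0,0.64,0,-5.8,1],[0,0,0,0.64,0,-5.95,1],[0,0,0,0.64,0,-5.95,1],[0,0,0,0.64,0,-5.95,1]])

```text
clock: 3.58
tool_pos: [516.3, 196.0, 32.6]
tcp_rot: [1.0, -0.004, 0.001, -0.0]
wrist_force: [-0.5, -0.3, -0.6]
finger_gap: 88.0
grasp_force: 0.0
```

>>> send_rows(targets=[[0,0,0,0,0,0,0],[0,0,0,0,0,0,0],[0,0,0,0,0,0,0],[0,0,0,0,0,0,0],[0,0,0,0,0,0,0],[0,0,0,0,0,0,0],[0,0,0,0,0,0,0],[0,0,0,0,0,0,0],[0,0,0,0,0,0,0],[0,0,0,0,0,0,0]], squeeze=30)

```text
clock: 4.42
tool_pos: [515.4, 196.3, 31.7]
tcp_rot: [1.0, -0.004, -0.0, 0.0]
wrist_force: [-1.0, -0.5, 0.6]
finger_gap: 24.8
grasp_force: 0.0
```

```bash
python3 - <<'E'
from h import *
im=wshot("w3");s=manip.read_camera("side");o=manip.get_obs();print(o)
im2=cv2.resize(s[150:300,200:350],(420,420),interpolation=2)
cv2.imwrite("pics/c3.png",np.hstack([cv2.resize(im,(380,285)),im2[:285]]) if 0 else np.hstack([cv2.copyMakeBorder(cv2.resize(im,(380,285)),0,135,0,0,0),im2]))
E
```

```text
{'clock': 4.5167, 'joint_pos': array([-0.17613367,  0.49892111, -0.38102568,  1.95529771,  0.26825491,
        0.73613045, -2.29358193]), 'joint_velocities': array([ 0.00089623, -0.00070394, -0.00084346, -0.00094222,  0.00047672,
       -0.00080163,  0.00084728]), 'effort': array([-3.06168135e-03, -5.08793664e+01, -3.81963730e+00, -1.98082012e+01,
        3.35914374e-02, -6.35224488e-02, -7.96065046e-05]), 'tool_pos': array([515.46316811, 196.28766578,  31.69274805]), 'tcp_rot': array([ 9.99993085e-01, -3.71870882e-03, -1.27264714e-05,  2.34036348e-05]), 'wrist_force': array([ 0.2115524 , -0.54890225,  0.85363101]), 'wrist_torque': array([0.01798859, 0.03871624, 0.0157451 ]), 'grasp_force': 0.0, 'finger_gap': 16.674148177068357}
```

View pics/c3.png

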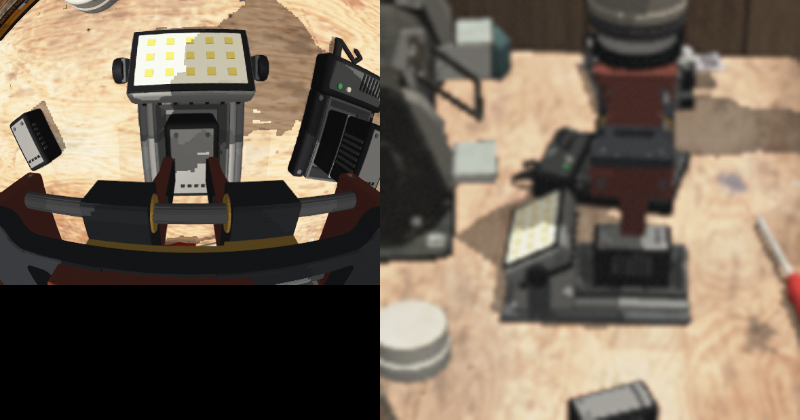

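The fingertips appear to be above the pack top at about (635,235) in the right crop, so the fingers closed on air. I'll check the heights.

```bash
python3 - <<'E'
from h import *
p=wpose("w3");print("TCP in wrist",proj(p[0],p))
def pc(n,P):
    c=manip.calibration(n);return cv2.projectPoints(np.array([P],float),np.array(c["rvec"],float),np.array(c["tvec"],float),np.array(c["camera_matrix"]),None)[0].ravel().round(1)
print("tcp side",pc("side",p[0]),"scene",pc("scene",p[0]))
for z in (0,26,58,86): print(z,pc("side",(516,194,z)),pc("scene",(516,194,z)))
for n in("w2","w3"):
    print(n,proj(np.array([[516,194,26],[516,194,58],[551,194,58.]]),wpose(n)))
s=manip.read_camera("scene");t=manip.read_camera("side")
cv2.imwrite("pics/c4.png",np.hstack([cv2.resize(x,(400,400),interpolation=2) for x in (s[180:280,210:310],t[180:280,240:340])]))
E
```

```text
TCP in wrist [279.92345102 225.32023164]
tcp side [289.7 243.2] scene [261.2 234.3]
0 [289.3 252.7] [261.9 240.1]
26 [289.4 244.5] [261.8 234.9]
58 [289.6 234. ] [261.6 228.4]
86 [289.8 224.6] [261.5 222.3]
w2 [[280.08974091 163.50205854]
 [280.13336458 168.54271581]
 [279.79037371 133.9277789 ]]
w3 [[283.32384788 221.61120105]
 [283.86900119 239.87451908]
 [283.60304571 180.80366719]]
```

View pics/c4.png

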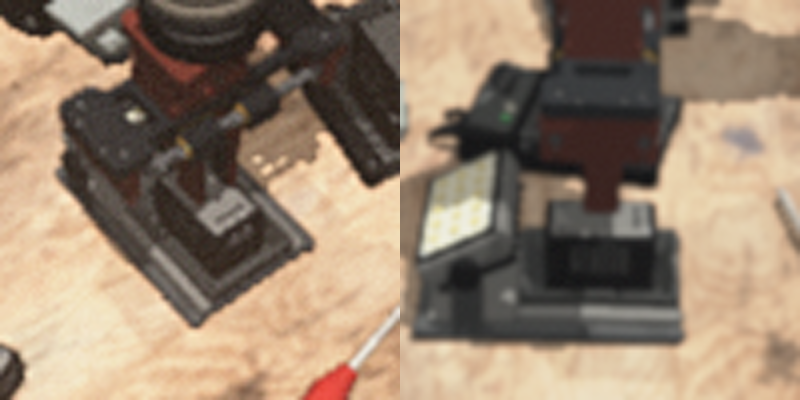

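```bash
python3 - <<'E'
from h import *
p,q=wpose("w3")
for dz in (0,28):
    P=(p+[0,0,dz],q)
    print(dz,proj(np.array([[551,217,58],[551,171,58],[481,217,58],[481,171,58],[523,386,36]]),P).round(0).tolist())
o=manip.get_obs();print(o["finger_gap"],o["tool_pos"])
im=cv2.imread("pics/w3.png");cv2.imwrite("pics/c5.png",cv2.resize(im[140:340,180:400],(660,600),interpolation=2))
E
```

```text
0 [[242.0, 181.0], [325.0, 181.0], [247.0, 291.0], [321.0, 291.0], [39.0, 215.0]]
28 [[247.0, 172.0], [319.0, 171.0], [251.0, 270.0], [316.0, 270.0], [59.0, 205.0]]
8.612412842066243 [515.47826543 196.30512356  31.70427137]
```

View pics/c5.png

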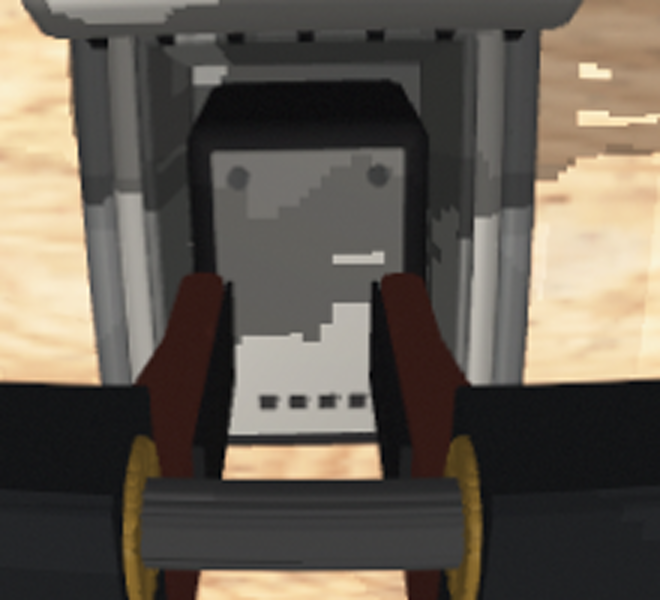

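The wrist view confirms the camera pose, with the pack edges where predicted. It also shows the finger pads ending about 30 mm short of the nominal TCP: pad gap 24.8 mm over 47 px, so depth 173 mm instead of 213 mm. I'll open and go 28 mm lower.

>>> send_rows(targets=[[0,0,0,0,0,0,1],[0,0,0,0,0,0,1],[0,0,0,0,0,0,1],[0,0,0,0,0,0,1],[0,0,0,0,0,0,1],[0,0,0,0,0,0,1],[0,0,0,0,0,0,1],[0,0,0,0,0,0,1],[0,0,0,0,0,0,1],[0,0,0,0,0,0,1]])

```text
clock: 5.45
tool_pos: [515.5, 196.3, 31.7]
tcp_rot: [1.0, -0.004, 0.0, 0.0]
wrist_force: [-0.6, 0.9, -0.2]
finger_gap: 71.9
grasp_force: 0.0
```

>>> send_rows(targets=[[0,0,0,0,-0.05,-0.1,1],[0,0,0,0,-0.05,-0.2,1],[0,0,0,0,-0.05,-0.3,1],[0,0,0,0,-0.05,-0.45,1],[0,0,0,0,-0.05,-0.6,1],[0,0,0,0,-0.05,-0.75,1],[0,0,0,0,-0.05,-0.9,1],[0,0,0,0,-0.05,-1.0,1],[0,0,0,0,-0.05,-1.1,1],[0,0,0,0,-0.05,-1.1,1]])

```text
clock: 6.28
tool_pos: [515.1, 194.9, 3.6]
tcp_rot: [1.0, -0.004, -0.0, 0.0]
wrist_force: [-0.6, 0.3, 0.8]
finger_gap: 88.0
grasp_force: 0.0
```

>>> send_rows(targets=[[0,0,0,0,0,0,0],[0,0,0,0,0,0,0],[0,0,0,0,0,0,0],[0,0,0,0,0,0,0],[0,0,0,0,0,0,0],[0,0,0,0,0,0,0],[0,0,0,0,0,0,0],[0,0,0,0,0,0,0],[0,0,0,0,0,0,0],[0,0,0,0,0,0,0]], squeeze=30)

```text
clock: 7.12
tool_pos: [515.5, 194.9, 4.3]
tcp_rot: [1.0, -0.004, 0.0, 0.0]
wrist_force: [-0.1, -1.2, 1.9]
finger_gap: 45.7
grasp_force: 29.9
```

>>> send_rows(targets=[[0,0,0,0,0,0.2,0],[0,0,0,0,0,0.5,0],[0,0,0,0,0,1,0],[0,0,0,0,0,1.6,0],[0,0,0,0,0,2.3,0],[0,0,0,0,0,3,0],[0,0,0,0,0,3.6,0],[0,0,0,0,0,4.1,0],[0,0,0,0,0,4.4,0],[0,0,0,0,0,4.5,0]])

```text
clock: 7.95
tool_pos: [516.1, 195.4, 118.4]
tcp_rot: [1.0, -0.004, 0.001, -0.0]
wrist_force: [-0.1, -0.7, -3.9]
finger_gap: 45.9
grasp_force: 29.9
```

>>> send_rows(targets=[[0,0,0,-0.2,-0.5,0,0],[0,0,0,-0.5,-1.5,0,0],[0,0,0,-0.9,-2.9,0,0],[0,0,0,-1.3,-4.4,0,0],[0,0,0,-1.7,-5.9,0,0],[0,0,0,-2.1,-7.4,0,0],[0,0,0,-2.5,-8.9,0,0],[0,0,0,-2.8,-10.2,0,0],[0,0,0,-3,-10.9,0,0],[0,0,0,-3,-11.2,0,0]])

```text
clock: 8.78
tool_pos: [437.1, -89.1, 115.6]
tcp_rot: [1.0, -0.007, -0.002, 0.001]
wrist_force: [-0.5, -0.2, -3.8]
finger_gap: 45.9
grasp_force: 29.9
```

>>> send_rows(targets=[[0,0,0,0,0,-0.3,0],[0,0,0,0,0,-0.8,0],[0,0,0,0,0,-1.5,0],[0,0,0,0,0,-2.2,0],[0,0,0,0,0,-2.9,0],[0,0,0,0,0,-3.5,0],[0,0,0,0,0,-4,0],[0,0,0,0,0,-4.3,0],[0,0,0,0,0,-4.5,0],[0,0,0,0,0,-4.5,0]])

```text
clock: 9.62
tool_pos: [440.0, -83.8, 3.2]
tcp_rot: [1.0, -0.003, -0.001, -0.0]
wrist_force: [0.4, -0.3, -3.7]
finger_gap: 45.8
grasp_force: 29.9
```

>>> send_rows(targets=[[0,0,0,0,0,-0.05,0],[0,0,0,0,0,-0.1,0],[0,0,0,0,0,-0.15,0],[0,0,0,0,0,-0.2,0],[0,0,0,0,0,-0.23,0],[0,0,0,0,0,-0.25,0],[0,0,0,0,0,-0.25,0],[0,0,0,0,0,-0.25,0],[0,0,0,0,0,-0.25,0],[0,0,0,0,0,-0.25,0]])

```text
clock: 10.45
tool_pos: [440.5, -85.0, -2.0]
tcp_rot: [1.0, -0.004, 0.0, 0.0]
wrist_force: [0.7, -0.1, -3.9]
finger_gap: 46.2
grasp_force: 29.9
```

>>> send_rows(targets=[[0,0,0,0,0,-0.03,0],[0,0,0,0,0,-0.06,0],[0,0,0,0,0,-0.08,0],[0,0,0,0,0,-0.08,0],[0,0,0,0,0,-0.08,0],[0,0,0,0,0,-0.08,0],[0,0,0,0,0,-0.08,0],[0,0,0,0,0,-0.08,0],[0,0,0,0,0,-0.08,0],[0,0,0,0,0,-0.08,0]])

```text
clock: 11.28
tool_pos: [440.5, -85.0, -3.8]
tcp_rot: [1.0, -0.004, 0.0, 0.0]
wrist_force: [-2.0, 0.2, 5.8]
finger_gap: 45.9
grasp_force: 29.9
```

>>> send_rows(targets=[[0,0,0,0,0,0,1],[0,0,0,0,0,0,1],[0,0,0,0,0,0,1],[0,0,0,0,0,0,1],[0,0,0,0,0,0,1],[0,0,0,0,0,0,1],[0,0,0,0,0,0,1],[0,0,0,0,0,0,1],[0,0,0,0,0,0,1],[0,0,0,0,0,0,1]])

```text
clock: 12.12
tool_pos: [440.5, -85.0, -4.0]
tcp_rot: [1.0, -0.004, 0.0, 0.0]
wrist_force: [0.7, -0.5, 0.7]
finger_gap: 87.4
grasp_force: 0.0
```

>>> send_rows(targets=[[0,0,0,0,0,0.3,1],[0,0,0,0,0,1,1],[0,0,0,0,0,2,1],[0,0,0,0,0,3.2,1],[0,0,0,0,0,4.4,1],[0,0,0,0,0,5.6,1],[0,0,0,0,0,6.5,1],[0,0,0,0,0,7,1],[0,0,0,0,0,7.2,1],[0,0,0,0,0,7.2,1]])

```text
clock: 12.95
tool_pos: [441.1, -85.1, 177.3]
tcp_rot: [1.0, -0.004, 0.001, 0.0]
wrist_force: [-0.4, 0.3, 0.0]
finger_gap: 87.9
grasp_force: 0.0
```

>>> send_rows(targets=[[0,0,-1.75,3.2,4.04,0,1],[0,0,-1.75,3.2,4.04,0,1],[0,0,-1.75,3.2,4.04,0,1],[0,0,-1.75,3.2,4.04,0,1],[0,0,-1.75,3.2,4.04,0,1],[0,0,-1.75,3.2,4.04,0,1],[0,0,-1.75,3.2,4.04,0,1],[0,0,-1.75,3.2,4.04,0,1],[0,0,-1.75,3.2,4.04,0,1],[0,0,-1.75,3.2,4.04,0,1]])

```text
clock: 13.78
tool_pos: [520.1, 14.9, 176.0]
tcp_rot: [0.995, -0.096, 0.0, 0.0]
wrist_force: [0.1, 0.1, -0.4]
finger_gap: 88.1
grasp_force: 0.0
```

```bash
python3 - <<'E'
from h import *
wshot("w4");o=manip.get_obs();print(o["tool_pos"],R.from_quat(o["tcp_rot"]).as_matrix()[:,0].round(3))
ortho("w4",26,430,640,-60,110,2.4,"a")
ortho("w4",50,395,490,-140,-30,2.4,"b")
a=cv2.imread("pics/a.png");b=cv2.imread("pics/b.png");print(a.shape,b.shape)
b=cv2.copyMakeBorder(b,0,a.shape[0]-b.shape[0],0,0,cv2.BORDER_CONSTANT)
cv2.imwrite("pics/o5.png",np.hstack([a,b]))
E
```

```text
[520.18978348  15.20568176 176.07139366] [ 0.982 -0.191  0.   ]
(504, 408, 3) (228, 264, 3)
```

View pics/o5.png

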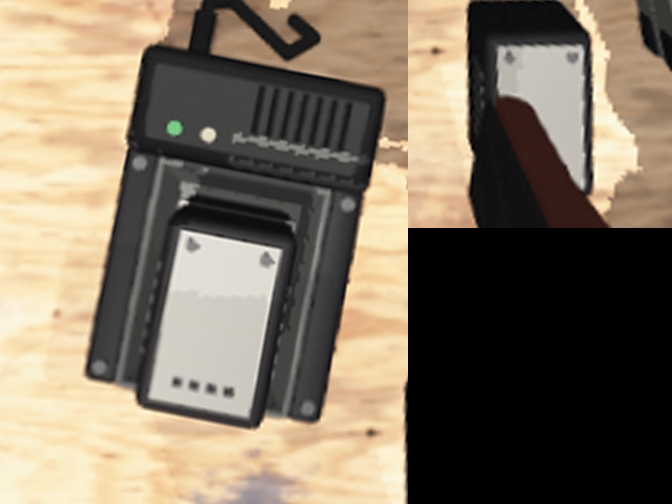

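Charger screws centre at (223,285), giving (521,17) and a yaw of -11.0°. The tall pack's top corrects to (521,16.5). The low pack stands upright where parked. I'll grasp the tall pack.

>>> send_rows(targets=[[0,0,0,0.04,0.05,-0.8,1],[0,0,0,0.04,0.05,-1.8,1],[0,0,0,0.04,0.05,-2.8,1],[0,0,0,0.04,0.05,-3.8,1],[0,0,0,0.04,0.05,-4.8,1],[0,0,0,0.04,0.05,-5.6,1],[0,0,0,0.04,0.05,-6.2,1],[0,0,0,0.04,0.05,-6.55,1],[0,0,0,0.04,0.05,-6.7,1],[0,0,0,0.04,0.05,-6.7,1]])

```text
clock: 14.67
tool_pos: [521.2, 17.2, 8.1]
tcp_rot: [0.995, -0.095, -0.0, 0.0]
wrist_force: [0.6, -0.3, 1.1]
finger_gap: 87.9
grasp_force: 0.0
```

>>> send_rows(targets=[[0,0,0,0,0,0,0],[0,0,0,0,0,0,0],[0,0,0,0,0,0,0],[0,0,0,0,0,0,0],[0,0,0,0,0,0,0],[0,0,0,0,0,0,0],[0,0,0,0,0,0,0],[0,0,0,0,0,0,0],[0,0,0,0,0,0,0],[0,0,0,0,0,0,0]], squeeze=35)

```text
clock: 15.5
tool_pos: [521.6, 17.3, 8.6]
tcp_rot: [0.995, -0.095, 0.0, 0.0]
wrist_force: [-1.2, 0.2, 3.4]
finger_gap: 45.7
grasp_force: 35.0
```

>>> send_rows(targets=[[0,0,0,0,0,0.2,0],[0,0,0,0,0,0.5,0],[0,0,0,0,0,1,0],[0,0,0,0,0,1.6,0],[0,0,0,0,0,2.3,0],[0,0,0,0,0,3,0],[0,0,0,0,0,3.6,0],[0,0,0,0,0,4.1,0],[0,0,0,0,0,4.4,0],[0,0,0,0,0,4.5,0]])

```text
clock: 16.33
tool_pos: [521.8, 17.3, 122.1]
tcp_rot: [0.995, -0.095, 0.001, -0.0]
wrist_force: [0.7, -0.4, -6.0]
finger_gap: 45.9
grasp_force: 35.0
```

>>> send_rows(targets=[[0,0,0.2,0,0.4,0,0],[0,0,0.4,0,1.1,0,0],[0,0,0.7,-0.1,2,0,0],[0,0,1,-0.1,3,0,0],[0,0,1.3,-0.15,4,0,0],[0,0,1.5,-0.2,5,0,0],[0,0,1.7,-0.23,6,0,0],[0,0,1.8,-0.23,6.7,0,0],[0,0,1.8,-0.23,7.08,0,0],[0,0,1.8,-0.23,7.08,0,0]])

```text
clock: 17.17
tool_pos: [514.2, 198.6, 120.3]
tcp_rot: [1.0, 0.002, -0.001, -0.001]
wrist_force: [-0.4, 0.3, -5.7]
finger_gap: 46.0
grasp_force: 35.0
```

>>> send_rows(targets=[[0,0,0,0,0,-0.3,0],[0,0,0,0,0,-0.8,0],[0,0,0,0,0,-1.5,0],[0,0,0,0,0,-2.1,0],[0,0,0,0,0,-2.6,0],[0,0,0,0,0,-3,0],[0,0,0,0,0,-3.3,0],[0,0,0,0,0,-3.5,0],[0,0,0,0,0,-3.6,0],[0,0,0,0,0,-3.6,0]])

```text
clock: 18.0
tool_pos: [515.7, 194.3, 30.7]
tcp_rot: [1.0, -0.001, -0.0, 0.0]
wrist_force: [-0.4, 0.1, -6.1]
finger_gap: 46.1
grasp_force: 35.0
```

Underside is about 30 mm up, just over the rim and well aligned. I'll lower it gently.

>>> send_rows(targets=[[0,0,0,0,0,-0.15,0],[0,0,0,0,0,-0.3,0],[0,0,0,0,0,-0.45,0],[0,0,0,0,0,-0.6,0],[0,0,0,0,0,-0.7,0],[0,0,0,0,0,-0.78,0],[0,0,0,0,0,-0.82,0],[0,0,0,0,0,-0.85,0],[0,0,0,0,0,-0.85,0],[0,0,0,0,0,-0.85,0]])

```text
clock: 18.83
tool_pos: [515.8, 194.3, 9.8]
tcp_rot: [1.0, -0.001, 0.0, -0.0]
wrist_force: [-0.3, 0.5, -5.1]
finger_gap: 45.9
grasp_force: 35.0
```

>>> send_rows(targets=[[0,0,0,0,0,-0.02,0],[0,0,0,0,0,-0.04,0],[0,0,0,0,0,-0.06,0],[0,0,0,0,0,-0.06,0],[0,0,0,0,0,-0.06,0],[0,0,0,0,0,-0.06,0],[0,0,0,0,0,-0.06,0],[0,0,0,0,0,-0.06,0],[0,0,0,0,0,-0.06,0],[0,0,0,0,0,-0.06,0]])

```text
clock: 19.67
tool_pos: [515.9, 194.3, 8.6]
tcp_rot: [1.0, -0.001, 0.0, 0.0]
wrist_force: [-2.6, -0.6, 5.5]
finger_gap: 46.1
grasp_force: 35.0
```

>>> send_rows(targets=[[0,0,0,0,0,0,1],[0,0,0,0,0,0,1],[0,0,0,0,0,0,1],[0,0,0,0,0,0,1],[0,0,0,0,0,0,1],[0,0,0,0,0,0,1],[0,0,0,0,0,0,1],[0,0,0,0,0,0,1],[0,0,0,0,0,0,1],[0,0,0,0,0,0,1]])

```text
clock: 20.5
tool_pos: [515.7, 194.3, 8.2]
tcp_rot: [1.0, -0.001, 0.0, -0.0]
wrist_force: [-0.2, -0.5, 0.7]
finger_gap: 88.0
grasp_force: 0.0
```

>>> send_rows(targets=[[0,0,0,0,0,0.3,1],[0,0,0,0,0,1,1],[0,0,0,0,0,2,1],[0,0,0,0,0,3.2,1],[0,0,0,0,0,4.4,1],[0,0,0,0,0,5.6,1],[0,0,0,0,0,6.2,1],[0,0,0,0,0,6.5,1],[0,0,0,0,0,6.6,1],[0,0,0,0,0,6.6,1]])

```text
clock: 21.33
tool_pos: [515.6, 194.1, 173.2]
tcp_rot: [1.0, -0.001, 0.0, 0.0]
wrist_force: [0.6, -0.5, 0.2]
finger_gap: 87.7
grasp_force: 0.0
```

>>> send_rows(targets=[[0,0,-0.05,-3,-11.16,0,1],[0,0,-0.05,-3,-11.16,0,1],[0,0,-0.05,-3,-11.16,0,1],[0,0,-0.05,-3,-11.16,0,1],[0,0,-0.05,-3,-11.16,0,1],[0,0,-0.05,-3,-11.16,0,1],[0,0,-0.05,-3,-11.16,0,1],[0,0,-0.05,-3,-11.16,0,1],[0,0,-0.05,-3,-11.16,0,1],[0,0,-0.05,-3,-11.16,0,1]])

```text
clock: 22.17
tool_pos: [440.2, -84.1, 172.2]
tcp_rot: [1.0, -0.004, -0.001, -0.0]
wrist_force: [0.0, 0.0, -0.3]
finger_gap: 87.7
grasp_force: 0.0
```

>>> send_rows(targets=[[0,0,0,0,0,-0.8,1],[0,0,0,0,0,-1.8,1],[0,0,0,0,0,-2.9,1],[0,0,0,0,0,-4,1],[0,0,0,0,0,-5,1],[0,0,0,0,0,-5.8,1],[0,0,0,0,0,-6.5,1],[0,0,0,0,0,-6.9,1],[0,0,0,0,0,-7.05,1],[0,0,0,0,0,-7.05,1]])

```text
clock: 23.0
tool_pos: [440.5, -83.5, -3.7]
tcp_rot: [1.0, -0.003, -0.001, -0.0]
wrist_force: [0.1, 0.0, 0.8]
finger_gap: 87.8
grasp_force: 0.0
```

>>> send_rows(targets=[[0,0,0,0,0,0,0],[0,0,0,0,0,0,0],[0,0,0,0,0,0,0],[0,0,0,0,0,0,0],[0,0,0,0,0,0,0],[0,0,0,0,0,0,0],[0,0,0,0,0,0,0],[0,0,0,0,0,0,0],[0,0,0,0,0,0,0],[0,0,0,0,0,0,0]], squeeze=30)

```text
clock: 23.83
tool_pos: [440.9, -84.9, -2.8]
tcp_rot: [1.0, -0.004, 0.0, 0.0]
wrist_force: [-1.5, -0.1, 5.9]
finger_gap: 45.8
grasp_force: 29.9
```

>>> send_rows(targets=[[0,0,0,0,0,0.2,0],[0,0,0,0,0,0.5,0],[0,0,0,0,0,1,0],[0,0,0,0,0,1.6,0],[0,0,0,0,0,2.2,0],[0,0,0,0,0,2.8,0],[0,0,0,0,0,3.2,0],[0,0,0,0,0,3.4,0],[0,0,0,0,0,3.5,0],[0,0,0,0,0,3.5,0]])

```text
clock: 24.67
tool_pos: [440.6, -84.7, 84.6]
tcp_rot: [1.0, -0.004, 0.0, 0.0]
wrist_force: [0.5, -0.1, -5.2]
finger_gap: 45.8
grasp_force: 29.9
```

>>> send_rows(targets=[[0,0,-0.2,0.2,0.3,0,0],[0,0,-0.4,0.6,0.8,0,0],[0,0,-0.7,1.1,1.4,0,0],[0,0,-1,1.7,2.1,0,0],[0,0,-1.3,2.3,2.8,0,0],[0,0,-1.5,2.8,3.5,0,0],[0,0,-1.7,3.1,3.9,0,0],[0,0,-1.75,3.22,4.06,0,0],[0,0,-1.75,3.22,4.06,0,0],[0,0,-1.75,3.22,4.06,0,0]])

```text
clock: 25.5
tool_pos: [520.1, 16.1, 83.6]
tcp_rot: [0.995, -0.095, -0.001, 0.0]
wrist_force: [-1.0, 0.3, -4.7]
finger_gap: 46.0
grasp_force: 29.9
```

>>> send_rows(targets=[[0,0,0,0,0,-0.3,0],[0,0,0,0,0,-0.7,0],[0,0,0,0,0,-1.1,0],[0,0,0,0,0,-1.5,0],[0,0,0,0,0,-1.8,0],[0,0,0,0,0,-2.1,0],[0,0,0,0,0,-2.3,0],[0,0,0,0,0,-2.35,0],[0,0,0,0,0,-2.35,0],[0,0,0,0,0,-2.35,0]])

```text
clock: 26.33
tool_pos: [521.5, 16.9, 25.9]
tcp_rot: [0.995, -0.095, 0.0, -0.0]
wrist_force: [0.3, -0.3, -4.6]
finger_gap: 45.8
grasp_force: 29.9
```

>>> send_rows(targets=[[0,0,0,0,0,-0.15,0],[0,0,0,0,0,-0.3,0],[0,0,0,0,0,-0.45,0],[0,0,0,0,0,-0.55,0],[0,0,0,0,0,-0.65,0],[0,0,0,0,0,-0.73,0],[0,0,0,0,0,-0.78,0],[0,0,0,0,0,-0.78,0],[0,0,0,0,0,-0.78,0],[0,0,0,0,0,-0.78,0]])

```text
clock: 27.17
tool_pos: [521.4, 16.8, 6.3]
tcp_rot: [0.995, -0.095, 0.0, 0.0]
wrist_force: [0.1, -0.9, -3.8]
finger_gap: 45.5
grasp_force: 29.9
```

>>> send_rows(targets=[[0,0,0,0,0,-0.03,0],[0,0,0,0,0,-0.06,0],[0,0,0,0,0,-0.08,0],[0,0,0,0,0,-0.08,0],[0,0,0,0,0,-0.08,0],[0,0,0,0,0,-0.08,0],[0,0,0,0,0,-0.08,0],[0,0,0,0,0,-0.08,0],[0,0,0,0,0,-0.08,0],[0,0,0,0,0,-0.08,0]])

```text
clock: 28.0
tool_pos: [521.5, 16.8, 5.2]
tcp_rot: [0.995, -0.095, 0.0, 0.0]
wrist_force: [-4.0, -0.6, 6.7]
finger_gap: 45.7
grasp_force: 29.9
```

>>> send_rows(targets=[[0,0,0,0,0,0,1],[0,0,0,0,0,0,1],[0,0,0,0,0,0,1],[0,0,0,0,0,0,1],[0,0,0,0,0,0,1],[0,0,0,0,0,0,1],[0,0,0,0,0,0,1],[0,0,0,0,0,0,1],[0,0,0,0,0,0,1],[0,0,0,0,0,0,1]])

```text
clock: 28.83
tool_pos: [521.2, 16.8, 4.2]
tcp_rot: [0.995, -0.095, -0.0, -0.0]
wrist_force: [0.1, 0.3, 0.3]
finger_gap: 87.7
grasp_force: 0.0
```

>>> send_rows(targets=[[0,0,0,0,0,0.3,1],[0,0,0,0,0,1,1],[0,0,0,0,0,2,1],[0,0,0,0,0,3.2,1],[0,0,0,0,0,4.4,1],[0,0,0,0,0,5.6,1],[0,0,0,0,0,6.2,1],[0,0,0,0,0,6.5,1],[0,0,0,0,0,6.6,1],[0,0,0,0,0,6.6,1]])

```text
clock: 29.67
tool_pos: [521.0, 16.7, 169.2]
tcp_rot: [0.995, -0.095, 0.0, 0.0]
wrist_force: [-0.3, 0.0, -0.7]
finger_gap: 88.4
grasp_force: 0.0
```

>>> send_rows(targets=[[0,0,4.4,-3.52,-9.41,0,0],[0,0,4.4,-3.52,-9.41,0,0],[0,0,4.4,-3.52,-9.41,0,0],[0,0,4.4,-3.52,-9.41,0,0],[0,0,4.4,-3.52,-9.41,0,0],[0,0,4.4,-3.52,-9.41,0,0],[0,0,4.4,-3.52,-9.41,0,0],[0,0,4.4,-3.52,-9.41,0,0],[0,0,4.4,-3.52,-9.41,0,0],[0,0,4.4,-3.52,-9.41,0,0]])

```text
clock: 30.5
tool_pos: [433.0, -217.1, 168.2]
tcp_rot: [0.991, 0.135, -0.001, -0.001]
wrist_force: [0.7, 0.5, -0.1]
finger_gap: 24.9
grasp_force: 0.0
```

>>> send_rows(targets=[[0,0,0,0,0,-0.8,0],[0,0,0,0,0,-1.8,0],[0,0,0,0,0,-2.8,0],[0,0,0,0,0,-3.8,0],[0,0,0,0,0,-4.6,0],[0,0,0,0,0,-5.2,0],[0,0,0,0,0,-5.6,0],[0,0,0,0,0,-5.8,0],[0,0,0,0,0,-5.9,0],[0,0,0,0,0,-5.9,0]])

```text
clock: 31.33
tool_pos: [433.6, -217.9, 21.7]
tcp_rot: [0.991, 0.135, 0.0, -0.0]
wrist_force: [-0.1, -0.6, 0.5]
finger_gap: 0.6
grasp_force: 0.0
```

>>> send_rows(targets=[[0,0,0,0,0,-0.1,0],[0,0,0,0,0,-0.2,0],[0,0,0,0,0,-0.3,0],[0,0,0,0,0,-0.4,0],[0,0,0,0,0,-0.5,0],[0,0,0,0,0,-0.6,0],[0,0,0,0,0,-0.7,0],[0,0,0,0,0,-0.8,0],[0,0,0,0,0,-0.9,0],[0,0,0,0,0,-0.9,0]])

```text
clock: 32.17
tool_pos: [432.9, -218.3, -1.3]
tcp_rot: [0.991, 0.135, -0.0, -0.0]
wrist_force: [-0.7, 0.2, -0.4]
finger_gap: 0.2
grasp_force: 0.0
```

>>> send_rows(targets=[[0,0,0,0,0,-0.05,0],[0,0,0,0,0,-0.08,0],[0,0,0,0,0,-0.1,0],[0,0,0,0,0,-0.13,0],[0,0,0,0,0,-0.16,0],[0,0,0,0,0,-0.19,0],[0,0,0,0,0,-0.22,0],[0,0,0,0,0,-0.24,0],[0,0,0,0,0,-0.24,0],[0,0,0,0,0,-0.24,0]])

```text
clock: 33.0
tool_pos: [433.2, -218.4, -6.8]
tcp_rot: [0.991, 0.135, -0.0, -0.0]
wrist_force: [-0.3, 0.3, 0.8]
finger_gap: 0.5
grasp_force: 0.0
```

>>> send_rows(targets=[[0,0,0,0,0,-0.03,0],[0,0,0,0,0,-0.06,0],[0,0,0,0,0,-0.09,0],[0,0,0,0,0,-0.12,0],[0,0,0,0,0,-0.15,0],[0,0,0,0,0,-0.18,0],[0,0,0,0,0,-0.2,0],[0,0,0,0,0,-0.2,0],[0,0,0,0,0,-0.2,0],[0,0,0,0,0,-0.2,0]])

```text
clock: 33.83
tool_pos: [432.9, -218.5, -11.8]
tcp_rot: [0.991, 0.135, -0.0, -0.0]
wrist_force: [-2.0, 0.2, 2.5]
finger_gap: 0.9
grasp_force: 1.2
```

Contact at 2.5 N, which is the tab spring. I'll push 7 mm more.

>>> send_rows(targets=[[0,0,0,0,0,-0.03,0],[0,0,0,0,0,-0.06,0],[0,0,0,0,0,-0.09,0],[0,0,0,0,0,-0.12,0],[0,0,0,0,0,-0.15,0],[0,0,0,0,0,-0.18,0],[0,0,0,0,0,-0.21,0],[0,0,0,0,0,-0.22,0],[0,0,0,0,0,-0.22,0],[0,0,0,0,0,-0.22,0]])

```text
clock: 34.67
tool_pos: [431.8, -218.7, -17.6]
tcp_rot: [0.991, 0.134, -0.001, -0.0]
wrist_force: [-6.3, -1.7, 5.1]
finger_gap: 0.6
grasp_force: 3.1
```

```bash
python3 - <<'E'
from h import *
a=cv2.imread("pics/side0.png");b=manip.read_camera("side");cv2.imwrite("pics/side5.png",b)
d=cv2.absdiff(a,b).max(2)>60
print("lid region change",d[135:165,255:330].sum(), d[165:185,255:300].sum()); o=manip.get_obs();print(o["wrist_force"],o["tool_pos"])
E
```

```text
lid region change 221 525
[-5.91399568 -1.08675809  5.0826349 ] [ 431.85663234 -218.72228181  -17.63432272]
```

>>> send_rows(targets=[[0,0,0,0,0,0.4,0],[0,0,0,0,0,1,0],[0,0,0,0,0,2,0],[0,0,0,0,0,3.2,0],[0,0,0,0,0,4.4,0],[0,0,0,0,0,5.6,0],[0,0,0,0,0,6.6,0],[0,0,0,0.3,0.3,7.4,0],[0,0,0,0.6,0.4,8,0],[0,0,0,0.6,0.4,8,0]])

```text
clock: 35.55
tool_pos: [452.9, -207.9, 186.9]
tcp_rot: [0.991, 0.136, 0.004, 0.002]
wrist_force: [0.2, 0.4, -0.3]
finger_gap: 0.2
grasp_force: 0.0
```

```bash
python3 - <<'E'
from h import *
wshot("w6");o=manip.get_obs();print(o["tool_pos"],o["wrist_force"],R.from_quat(o["tcp_rot"]).as_matrix()[:,0].round(3))
ortho("w6",14,410,610,-290,-120,3,"o6")
E
```

```text
[ 450.8948423  -208.09156599  184.77823679] [-0.73096004  0.52867477 -0.26391756] [0.963 0.269 0.005]
```

View pics/o6.png

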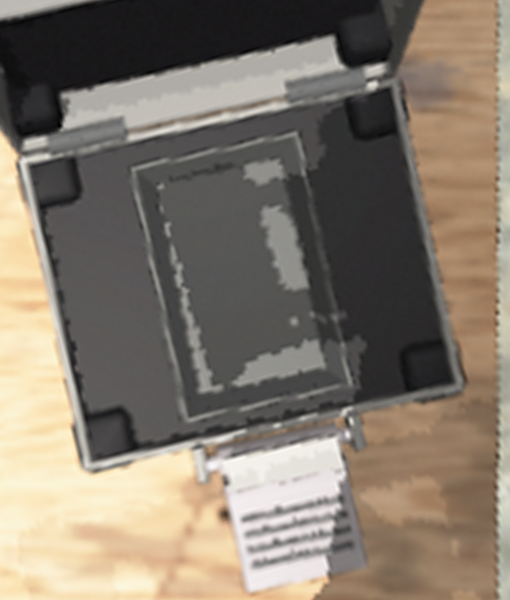

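Lid is open. The pocket rim corners are at (133,170), (298,132), (352,382) and (187,418), giving a centre of (518,-201), a yaw of 12.3° and a size of 85×56 mm, which matches. The arm was still settling, so I'll check the shift with a still picture.

```bash
python3 - <<'E'
from h import *
for i in range(3): manip.read_camera("wrist")
wshot("w7");print(wpose("w6")[0],wpose("w7")[0])
ortho("w7",14,410,610,-290,-120,3,"o7")
a,b=[cv2.imread(f"pics/o{i}.png",0).astype(np.float32) for i in(6,7)]
print(cv2.phaseCorrelate(a,b,cv2.createHanningWindow(a.shape[::-1],cv2.CV_32F)))
E
```

```text
[ 452.90050461 -207.89577184  186.92697892] [ 447.43826233 -208.29641627  181.72310207]
((-0.15567161433102683, 1.3235943949078433), 0.3065782325466474)
```

>>> send_rows(targets=[[0,0,0.5,1.5,12,0,1],[0,0,0.5,1.5,12,0,1],[0,0,0.5,1.5,12,0,1],[0,0,0.5,1.5,12,0,1],[0,0,0.5,1.5,12,0,1],[0,0,0.5,1.5,12,0,1],[0,0,0.5,1.5,12,0,1],[0,0,0.5,1.5,12,0,1],[0,0,0.5,1.5,12,0,1],[0,0,0.5,1.5,12,0,1]])

```text
clock: 36.63
tool_pos: [485.0, 91.1, 181.7]
tcp_rot: [0.987, 0.161, -0.001, 0.0]
wrist_force: [0.4, -0.2, -0.2]
finger_gap: 63.6
grasp_force: 0.0
```

>>> send_rows(targets=[[0,0,0.6,1.52,11.8,0,1],[0,0,0.6,1.52,11.8,0,1],[0,0,0.6,1.52,11.8,0,1],[0,0,0.6,1.52,11.8,0,1],[0,0,0.6,1.52,11.8,0,1],[0,0,0.6,1.52,11.8,0,1],[0,0,0.6,1.52,11.8,0,1],[0,0,0.6,1.52,11.8,0,1],[0,0,0.6,1.52,11.8,0,1],[0,0,0.6,1.52,11.8,0,1]])

```text
clock: 37.47
tool_pos: [524.6, 383.7, 181.6]
tcp_rot: [0.982, 0.19, -0.001, 0.001]
wrist_force: [-0.0, -0.9, -0.1]
finger_gap: 88.0
grasp_force: 0.0
```

```bash
python3 - <<'E'
from h import *
for i in range(2): manip.read_camera("scene")
im=wshot("w8");p=wpose("w8");o=manip.get_obs();print(p[0],np.degrees(np.arctan2(*R.from_quat(p[1]).as_matrix()[[1,0],0])))
ortho("w8",36,470,575,330,440,4,"o8")
g=cv2.cvtColor(cv2.imread("pics/o8.png"),cv2.COLOR_BGR2HSV)
m=((g[...,1]<45)&(g[...,2]>90)).astype(np.uint8)
m=cv2.morphologyEx(m,cv2.MORPH_OPEN,np.ones((7,7)))
for c in cv2.findContours(m,0,2)[0]:
    if cv2.contourArea(c)>3000:
        (u,v),s,a=cv2.minAreaRect(c);print("plate",575-v/4,440-u/4,np.array(s)/4,a)
E
```

```text
[524.94632145 382.9010705  182.1780996 ] 21.85378845412419
plate 525.43359375 386.2131462097168 [56.94834137 27.45933342] 67.30620574951172
```

>>> send_rows(targets=[[0,0,0.1,0,0.12,-0.8,1],[0,0,0.1,0,0.12,-2,1],[0,0,0.1,0,0.12,-3.2,1],[0,0,0.1,0,0.12,-4.4,1],[0,0,0.1,0,0.12,-5.5,1],[0,0,0.1,0,0.12,-6.5,1],[0,0,0.1,0,0.12,-7.3,1],[0,0,0.1,0,0.12,-7.8,1],[0,0,0.1,0,0.12,-8,1],[0,0,0.1,0,0.12,-8,1]])

```text
clock: 38.45
tool_pos: [523.8, 388.1, -17.9]
tcp_rot: [0.981, 0.196, -0.001, 0.001]
wrist_force: [-0.7, -0.5, -0.0]
finger_gap: 88.0
grasp_force: 0.0
```

>>> send_rows(targets=[[0,0,0,0,0,0,0],[0,0,0,0,0,0,0],[0,0,0,0,0,0,0],[0,0,0,0,0,0,0],[0,0,0,0,0,0,0],[0,0,0,0,0,0,0],[0,0,0,0,0,0,0],[0,0,0,0,0,0,0],[0,0,0,0,0,0,0],[0,0,0,0,0,0,0]], squeeze=25)

```text
clock: 39.28
tool_pos: [524.2, 388.6, -17.2]
tcp_rot: [0.981, 0.196, 0.0, 0.001]
wrist_force: [0.5, -2.4, 2.7]
finger_gap: 35.5
grasp_force: 25.0
```

>>> send_rows(targets=[[0,0,0,0,0,0.2,0],[0,0,0,0,0,0.5,0],[0,0,0,0,0,1.1,0],[0,0,0,0,0,1.9,0],[0,0,0,0,0,2.8,0],[0,0,0,0,0,3.8,0],[0,0,0,0,0,4.7,0],[0,0,0,0,0,5.3,0],[0,0,0,0,0,5.6,0],[0,0,0,0,0,5.6,0]])

```text
clock: 40.12
tool_pos: [524.5, 391.0, 125.7]
tcp_rot: [0.98, 0.197, 0.002, -0.001]
wrist_force: [-0.6, -0.5, -1.8]
finger_gap: 35.6
grasp_force: 25.0
```

>>> send_rows(targets=[[0,0,-0.1,0,-0.4,0,0],[0,0,-0.2,0,-1.2,0,0],[0,0,-0.3,-0.2,-2.4,0,0],[0,0,-0.4,-0.3,-3.6,0,0],[0,0,-0.5,-0.4,-4.8,0,0],[0,0,-0.6,-0.5,-6,0,0],[0,0,-0.7,-0.5,-7.2,0,0],[0,0,-0.8,-0.5,-8.4,0,0],[0,0,-0.9,-0.5,-9.6,0,0],[0,0,-1,-0.5,-10.8,0,0]])

```text
clock: 40.95
tool_pos: [509.6, 116.9, 121.3]
tcp_rot: [0.99, 0.144, -0.001, 0.0]
wrist_force: [-0.4, -0.1, -2.2]
finger_gap: 35.4
grasp_force: 25.0
```

>>> send_rows(targets=[[0,0,-0.1,0,-1.2,0,0],[0,0,-0.2,0,-2.4,0,0],[0,0,-0.3,0,-3.6,0,0],[0,0,-0.4,0,-4.8,0,0],[0,0,-0.5,0,-6,0,0],[0,0,-0.6,0.1,-7.2,0,0],[0,0,-0.7,0.2,-8.4,0,0],[0,0,-0.7,0.2,-9.4,0,0],[0,0,-0.7,0.24,-10.2,0,0],[0,0,-0.7,0.24,-10.7,0,0]])

```text
clock: 41.78
tool_pos: [515.2, -151.3, 121.3]
tcp_rot: [0.994, 0.107, -0.001, 0.0]
wrist_force: [0.5, -0.3, -2.3]
finger_gap: 36.1
grasp_force: 25.0
```

>>> send_rows(targets=[[0,0,0,0,-1,0,0],[0,0,0,0,-1.7,0,0],[0,0,0,0,-2,0,0],[0,0,0,0,-2.08,0,0],[0,0,0,0,-2.08,0,0],[0,0,0,0,-2.08,0,0],[0,0,0,0,-2.08,0,0],[0,0,0,0,-2.08,0,0],[0,0,0,0,-2.08,0,0],[0,0,0,0,-2.08,0,0]])

```text
clock: 42.62
tool_pos: [517.4, -199.4, 122.8]
tcp_rot: [0.994, 0.109, 0.0, -0.0]
wrist_force: [-0.7, -0.2, -2.3]
finger_gap: 36.0
grasp_force: 25.0
```

>>> send_rows(targets=[[0,0,0,0,-0.05,-0.3,0],[0,0,0,0,-0.05,-0.9,0],[0,0,0,0,-0.05,-1.6,0],[0,0,0,0,-0.05,-2.3,0],[0,0,0,0,-0.05,-3,0],[0,0,0,0,-0.05,-3.6,0],[0,0,0,0,-0.05,-4.1,0],[0,0,0,0,-0.05,-4.5,0],[0,0,0,0,-0.05,-4.6,0],[0,0,0,0,-0.05,-4.6,0]])

```text
clock: 43.45
tool_pos: [516.8, -201.1, 7.0]
tcp_rot: [0.994, 0.109, -0.001, -0.0]
wrist_force: [-0.0, -0.0, -2.0]
finger_gap: 35.7
grasp_force: 25.0
```

>>> send_rows(targets=[[0,0,0,0,0,-0.1,0],[0,0,0,0,0,-0.2,0],[0,0,0,0,0,-0.3,0],[0,0,0,0,0,-0.4,0],[0,0,0,0,0,-0.5,0],[0,0,0,0,0,-0.6,0],[0,0,0,0,0,-0.68,0],[0,0,0,0,0,-0.72,0],[0,0,0,0,0,-0.72,0],[0,0,0,0,0,-0.72,0]])

```text
clock: 44.28
tool_pos: [517.2, -201.2, -10.3]
tcp_rot: [0.994, 0.109, -0.0, -0.0]
wrist_force: [0.8, 0.2, -0.9]
finger_gap: 35.7
grasp_force: 25.0
```

>>> send_rows(targets=[[0,0,0,0,0,-0.03,0],[0,0,0,0,0,-0.06,0],[0,0,0,0,0,-0.09,0],[0,0,0,0,0,-0.12,0],[0,0,0,0,0,-0.13,0],[0,0,0,0,0,-0.13,0],[0,0,0,0,0,-0.13,0],[0,0,0,0,0,-0.13,0],[0,0,0,0,0,-0.13,0],[0,0,0,0,0,-0.13,0]])

```text
clock: 45.12
tool_pos: [517.3, -201.2, -13.3]
tcp_rot: [0.994, 0.109, 0.0, 0.0]
wrist_force: [-2.2, 1.3, 4.6]
finger_gap: 35.9
grasp_force: 25.0
```

Contact at -13.3, as predicted for fully home. I'll release, lift, and back off to look.

>>> send_rows(targets=[[0,0,0,0,0,0,1],[0,0,0,0,0,0,1],[0,0,0,0,0,0,1],[0,0,0,0,0,0,1],[0,0,0,0,0,0,1],[0,0,0,0,0,0,1],[0,0,0,0,0,0,1],[0,0,0,0,0,0,1],[0,0,0,0,0,0,1],[0,0,0,0,0,0,1]])

```text
clock: 45.95
tool_pos: [517.3, -201.2, -13.5]
tcp_rot: [0.994, 0.109, 0.0, 0.0]
wrist_force: [-0.7, -0.2, -0.2]
finger_gap: 87.4
grasp_force: 0.0
```

>>> send_rows(targets=[[0,0,0,0,0,0.3,1],[0,0,0,0,0,1,1],[0,0,0,0,0,2,1],[0,0,0,0,0,3.2,1],[0,0,0,0,0,4.4,1],[0,0,0,0,0,5.6,1],[0,0,0,0,0,6.8,1],[0,0,0,0,0,8,1],[0,0,0,0,0,9,1],[0,0,0,0,0,9,1]])

```text
clock: 46.78
tool_pos: [520.4, -201.8, 217.7]
tcp_rot: [0.994, 0.109, 0.004, 0.002]
wrist_force: [0.4, -0.6, -0.2]
finger_gap: 87.7
grasp_force: 0.0
```

>>> send_rows(targets=[[0,0,-2,-2.4,6,1.5,1],[0,0,-2,-2.4,6,1.5,1],[0,0,-2,-2.4,6,1.5,1],[0,0,-2,-2.4,6,1.5,1],[0,0,-2,-2.4,6,1.5,1],[0,0,-2,-2.4,6,1.5,1],[0,0,-2,-2.4,6,1.5,1],[0,0,-2,-2.4,6,1.5,1],[0,0,-2,-2.4,6,1.5,1],[0,0,-2,-2.4,6,1.5,1]])

```text
clock: 47.62
tool_pos: [457.2, -52.2, 248.4]
tcp_rot: [1.0, 0.003, -0.001, -0.0]
wrist_force: [0.0, 0.2, -0.4]
finger_gap: 87.9
grasp_force: 0.0
```

```bash
python3 - <<'E'
from h import *
for i in range(2): manip.read_camera("scene")
im=wshot("w9");o=manip.get_obs();print(o["tool_pos"])
s=manip.read_camera("side");a=cv2.imread("pics/side0.png")
top=cv2.resize(im[0:240],(800,343),interpolation=2)
crop=cv2.resize(s[150:290,220:380],(290,254),interpolation=2)
c0=cv2.resize(a[150:290,220:380],(290,254),interpolation=2)
bot=cv2.copyMakeBorder(np.hstack([crop,c0]),0,0,0,220,0)
cv2.imwrite("pics/fin.png",np.vstack([top,bot]))
E
```

```text
[457.24045934 -51.66681908 248.66066948]
```

View pics/fin.png

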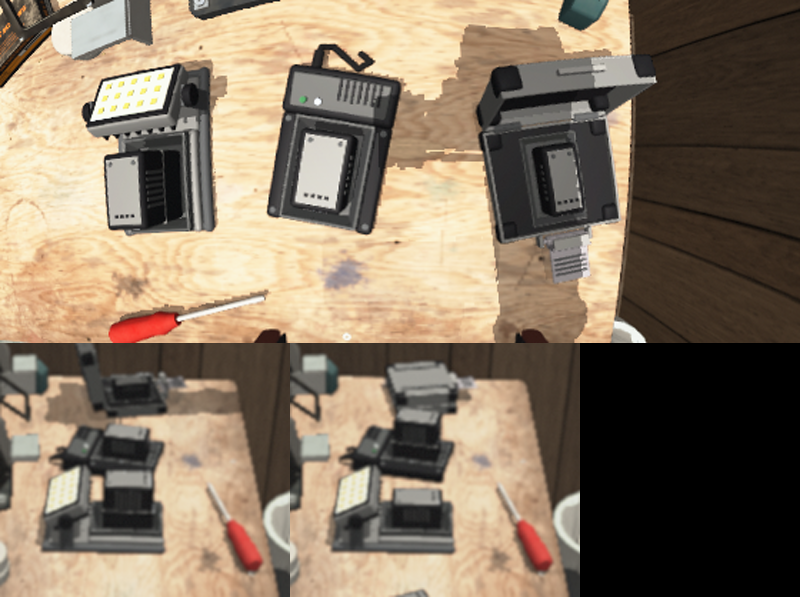

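The tall pack is in the light (130,190), the low pack in the charger (323,170), and the slim pack in the pocket (558,178). The lid is open, and the screwdriver and tape have not moved. All three packs stand upright and the gripper is clear, so I'll hand in.

```bash
python3 -c "
from plant import manip
print(manip.finish_job())"
```

```text
the job is handed in; nothing more can be done
None
```

The job is handed in at about 48 s on the robot's clock: the tall pack is in the work light, the low pack in the charger and the slim pack in the opened case, with the screwdriver and tape measure undisturbed; no verdict came back.

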